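Put the pastry tools back in their holders

TASK

The pie shell is done: put the four pastry tools back in their own holders. Seat the round stamp in the tray with the round recess and the square stamp in the tray with the square recess, lay the rolling pin in its cradle with both handles in the notches, and stand the jug in the middle of the jug-shaped mat with its handle over the tongue. Keep the jug upright throughout, and leave everything released and still.

Things in the scene. Friction and masses are not known exactly. Their poses are not given: they have to be found in the camera images.
- round_stamp: Pastry stamp standing on the bench: round 56 mm steel head, 16 mm high, with a turned wooden knob upright in its middle; 60 mm tall in all. The knob is round, 28 mm across from 33 to 54 mm above the underside. Origin at the centre of the underside, z up.
- square_stamp: Pastry stamp standing on the bench: square 54 x 54 mm steel head, 16 mm high, with a turned wooden knob upright in its middle; 60 mm tall in all. The knob is round, 28 mm across from 33 to 54 mm above the underside. Origin at the centre of the underside, z up, x and y square to the head's sides.
- jug: Small white ceramic milk jug standing upright, open at the top: round, 52 mm across outside (48 mm at the foot), 75 mm tall, wall 3 mm, a loop handle on its +x side reaching 52 mm from the axis, a little lip on the -x side reaching 37 mm. Origin at the centre of the underside, z up.
- jug_handle (a point): The grip of the jug's handle: a point 46 mm along the jug's +x from its axis and 45 mm above its underside; shows which way the handle points.
- rolling_pin: Small wooden rolling pin lying on the bench: barrel 42 mm thick and 120 mm long, at each end a plain handle 16 mm thick and 35 mm long, 190 mm overall. Origin in the middle of the barrel on its axis (21 mm above the bench as it lies); x along the pin, both ends alike. It can roll.
- round_tray: Fixed square block of dark wood, 94 x 94 x 16 mm, with a round, 74 mm wide recess in its top, cork-coloured floor 7 mm above the bench, 9 mm deep; it is the place of the round stamp. Origin at the centre of the underside, z up, x and y along the sides.
- square_tray: Fixed square block of dark wood, 94 x 94 x 16 mm, with a square, 72 x 72 mm recess in its top, cork-coloured floor 7 mm above the bench, 9 mm deep; it is the place of the square stamp. Origin at the centre of the underside, z up, x and y along the sides.
- jug_mat: Fixed dark wooden mat, 8 mm thick, cork-coloured on top, in the outline of the jug seen from above: a disc 72 mm across with a tongue 22 mm wide on its +x side, reaching 68 mm from the centre. The jug stands on the disc, its handle over the tongue. Origin at the centre of the disc's underside, z up.
- pin_cradle: Fixed dark wood cradle for the rolling pin: base 175 x 60 x 8 mm; centred 77.5 mm either side of the middle a 10 mm thick fork, 51 mm tall, with a V notch 40 mm wide at the top. The pin's handles lie in the notches, barrel between the forks, its axis then 42 mm above the bench. Origin at the centre of the underside, x along the cradle (both ends alike), z up.
Not all that is in view belongs to the job. What is shaped like the rolling_pin but blue or orange is not meant.

How it is judged (in metres and radians):
At the end, for the whole second after the job is handed in: Stamps upright on their own recess floors, within 14 mm of centre; jug upright on its mat within 12 mm of centre, handle grip within 18 mm of the tongue's middle line; pin's handles down in both notches, within 16 mm lengthwise, 8 mm sideways, 0.12 rad; all released and at rest (horizontal distance between round_stamp and round_tray below 0.014 m and z of round_stamp in the frame of round_tray between 0.003 and 0.011 m and angle between each of round_stamp, square_stamp, jug's own z axis and vertical below 0.1 rad and linear speed of each of round_stamp, square_stamp, jug, rolling_pin below 0.02 m/s and angular speed of each of round_stamp, square_stamp, jug, rolling_pin below 0.2 rad/s and contact force between each of round_stamp, square_stamp, jug, rolling_pin and the fingers below 0.05 N and horizontal distance between square_stamp and square_tray below 0.014 m and z of square_stamp in the frame of square_tray between 0.003 and 0.011 m and horizontal distance between jug and jug_mat below 0.012 m and z of jug in the frame of jug_mat between 0.004 and 0.012 m and x of jug_handle in the frame of jug_mat above 0.02 m and y of jug_handle in the frame of jug_mat between -0.018 and 0.018 m and x of rolling_pin in the frame of pin_cradle between -0.016 and 0.016 m and y of rolling_pin in the frame of pin_cradle between -0.008 and 0.008 m and z of rolling_pin in the frame of pin_cradle between 0.036 and 0.048 m and angle between the x axis of rolling_pin and the x axis of pin_cradle, either way round below 0.12 rad); the robot touches nothing.
It fails at once if the jug is tipped over (more than about 30 degrees) (angle between jug's own z axis and vertical above 0.5 rad).
It also fails if it takes over 102 s, if anything falls off the work surface, if the arm or the gripper's body presses on something with over 40 N, if the wrist force passes 120 N, or if a joint passes its speed limit or range.

ROBOT

A 6-joint arm with a two-finger parallel gripper is mounted at the origin on the work surface. World frame = base frame: x ahead of the robot, y to its left, z up, the work surface at z = 0. Lengths are in m, angles in degrees, forces in N, time in s.
With the tool pointing down it reaches from about 0.4 to 0.825 m from the base axis. Payload 7 kg.
Tool frame: the origin (TCP) lies on the centre line of the jaws, within the pads' length; the fingertips stand 19 mm ahead of it and the grasp point (between the pads) is the TCP (r.tip_extent is the distance from the TCP to the fingertips, in m); z points along the fingers, y is the line along which they close (so a half turn about z gives the same grasp; the last joint's range is limited). The gripper opens to 88 mm and grips with 3 to 60 N. Pads are 19 mm wide; open, the fingers measure 130 mm over their backs; the gripper's body (78 mm by 193 mm) begins 47 mm behind the grasp point.
Start: joints at [84.345, 20.546, 0.682, 0, -70.136, -16.507], TCP at [0.255, 0.625, 0.246] pointing down, gripper open.
Joint ranges: [-176.03, 176.03], [-82.01, 121.73], [-58.28, 71.71], [-173.87, 95.51], [-174.79, -0.11], [-173.66, 173.66]. Speed limits (degrees/s): [136.94, 136.94, 172.46, 180, 180, 180].

INTERFACE

Orientations are given as [roll, pitch, yaw] about the fixed x, y, z axes, in that order (R = Rz(yaw) Ry(pitch) Rx(roll)).
In Python, from plant import r gives the robot as it stands. The module is installed in compiled form; this text tells all that it offers.
- The arm moves only by the tool jog_arm, never from a script. Its argument "deltas" is a list that holds one entry, the list of rows, each a list of 5 numbers: the opening, from -1 (shut) to 1 (fully open), then the shift along the world's x, y, z in cm, then the turn about the world's z in rad. In form: [[[claw, dx, dy, dz, turn], ...]]. A call has 1 to 8 rows; each row shifts and turns the commanded pose from where the row before left it; what a row does not reach is not made up. A row lasts 1/8 s, in which the tool goes at most 62.5 mm and 10.7 degrees, less where a joint would pass 70% of its speed; a pose out of reach is approached as far as the arm can. A call with a gripper value outside its range is refused whole. The fingers move at their own pace and stop on an object; "force" is the grip in N (left out, the last holds). Time passes only in rows, so rows that do not move let the fingers close. It gives the time, the measured TCP pose, the force, the opening and the grip force at its end, in the units of the state.
- r.get_state(): the state, without advancing time (a new reading comes with each control period).
- r.capture(name): name is "scene" or "side" or "wrist"; returns the picture (420x560x3 uint8, blue, green, red); there is no depth.
- r.camera_info(name): a dict with "fx", "fy", "cx", "cy" (pixels), "view" (4x4, takes a point from world to camera coordinates). Camera axes: x right, y up, looking along -z (the intrinsics and any distortion apply to the point x, -y, -z); pixel columns grow to the right and rows downward; lengths in m; the calibration is good to about 2 mm. The wrist camera is an equidistant fisheye: a pixel r from the principal point sees the ray r / f radians off the axis. A picture is of the moment at which its call begins: read the wrist's pose just before it. camera_info takes no time and is no camera call; for the wrist camera it gives the pose at the moment of the call.
- r.close_job(): hands the job in; it is judged then, once.
The state is a dict: "time_s": time; "joints": joint angles; "qd": joint speeds; "joint_torque": joint torques, N m; "tcp_pos": TCP position; "eef_rot": TCP orientation; "contact_force": force on the tool from outside, world axes, zero at the start; "moment": the same for the moment, N m; "gripper_width": finger opening in m; "gripper_force": force on a finger pad.
Only numpy, scipy, OpenCV 4.12 (cv2) and the standard library are available. Lean on these libraries where they do the work, as an engineer would, in place of code of your own. Each camera call takes 0.05 s, during which the arm holds its last target. There are 200 camera calls.

## Working session

There is one attempt and no reset: what is moved stays moved. The work goes in short steps, Python scripts to look and compute and a tool call to move; the robot and the scene stay as the last step left them, time stands still between calls to the robot, and variables do not carry over. Pictures are saved under pics/ and viewed, at most 17 in all, crops included, and the job is handed in when it is done.

Besides the shell and the picture viewer there is one more tool, called after "Request:" as name(argument=value, ...) on one line, values as JSON. jog_arm: Moves the arm, as the interface text tells. Its arguments: {"type":"object","properties":{"deltas":{"type":"array"},"force":{"type":"number"}},"required":["deltas"]}

```bash
mkdir -p pics; python3 - <<'E'
from plant import r
import cv2,json
s=r.get_state(); print(s)
for n in("scene","side","wrist"):
    i=r.camera_info(n); print(n,i)
    cv2.imwrite(f"pics/{n}0.png",r.capture(n))
E
```

```text
{'time_s': 0.0, 'joints': array([ 8.43446256e+01,  2.05900789e+01,  6.32279277e-01, -1.76127013e-02,
       -7.01365447e+01, -1.65091664e+01]), 'qd': array([ 0.04064638, -0.04394233,  0.04408635,  0.0197372 ,  0.00584874,
       -0.0405698 ]), 'joint_torque': array([ 5.64721831e-04, -5.82716238e+01,  2.93055475e+01,  6.99728832e+00,
        6.95289214e-03, -1.73808612e-04]), 'tcp_pos': array([0.25449369, 0.62467881, 0.24463451]), 'eef_rot': array([ 1.79904840e+02, -1.09374556e-02, -2.21705298e+01]), 'contact_force': array([0.2714404 , 0.31147909, 0.37026525]), 'moment': array([-0.04678178,  0.03104042,  0.03994961]), 'gripper_force': 0.0, 'gripper_width': 0.08757315854462527}
scene {'fx': 379.09462305818715, 'fy': 379.09462305818715, 'cx': 281.30048354571016, 'cy': 207.29317768448115, 'view': array([[-0.47891671,  0.87783927,  0.00608348,  0.26086894],
       [-0.64808064, -0.3582263 ,  0.67206057,  0.26851699],
       [ 0.59214042,  0.31791845,  0.74047119, -1.25531885],
       [ 0.        ,  0.        ,  0.        ,  1.        ]])}
side {'fx': 545.2956079328205, 'fy': 545.2956079328205, 'cx': 275.74252733837824, 'cy': 207.78759692656413, 'view': array([[ 0.97787123, -0.20918043,  0.0033772 , -0.46829454],
       [ 0.11360977,  0.54451675,  0.83102005, -0.10177986],
       [-0.17567207, -0.81224692,  0.55623221, -1.44681929],
       [ 0.        ,  0.        ,  0.        ,  1.        ]])}
wrist {'fx': 325.19226210127806, 'fy': 325.19226210127806, 'cx': 281.9683267605837, 'cy': 209.8186328036833, 'view': array([[-0.3768084 , -0.92629037,  0.00125865,  0.67378643],
       [ 0.89711244, -0.36527671, -0.24852001,  0.03009814],
       [ 0.23066145, -0.09251528,  0.96862594, -0.38851401],
       [ 0.        ,  0.        ,  0.        ,  1.        ]])}
```

View pics/scene0.png

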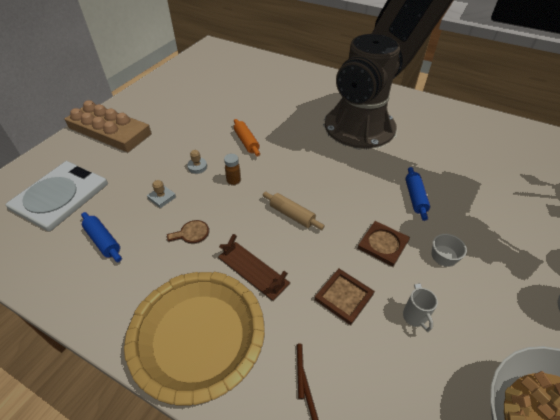

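View pics/side0.png

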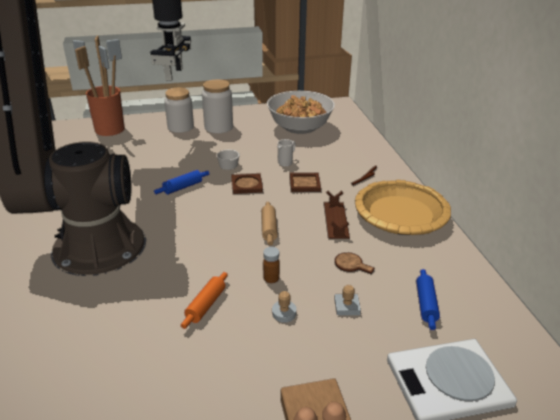

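View pics/wrist0.png

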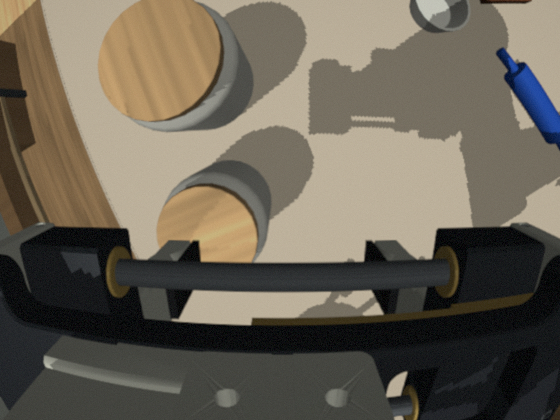

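The scene view shows the round stamp at (197,160), square stamp at (160,193), pin at (293,210), jug at (422,306), round tray at (384,243), square tray at (345,296), cradle at (254,268) and mat at (193,231). The side view shows the same items at (285,306), (347,300), (268,222), (286,153), (247,183), (305,182), (336,215) and (350,262). The wrist view shows only canisters and bowls. I'll triangulate roughly first, then refine.

```bash
cat >h.py <<'E'
import numpy as np,cv2
from plant import r
INF={n:r.camera_info(n) for n in("scene","side")}
def ray(i,uv,fish=False):
    x=(uv[0]-i["cx"])/i["fx"]; y=(uv[1]-i["cy"])/i["fy"]
    if fish:
        t=np.hypot(x,y); k=np.sin(t)/t if t>1e-9 else 1.; d=np.array([x*k,-y*k,-np.cos(t)])
    else: d=np.array([x,-y,-1.])
    V=i["view"]; R=V[:3,:3]; d=R.T@d
    return -R.T@V[:3,3], d/np.linalg.norm(d)
def onz(i,uv,z,fish=False):
    o,d=ray(i,uv,fish); return o+d*(z-o[2])/d[2]
def tri(*rays):
    A=np.zeros((3,3));b=np.zeros(3)
    for o,d in rays: P=np.eye(3)-np.outer(d,d);A+=P;b+=P@o
    X=np.linalg.solve(A,b); return X,[np.linalg.norm(np.cross(X-o,d)) for o,d in rays]
def proj(i,X,fish=False):
    p=i["view"][:3,:3]@np.asarray(X)+i["view"][:3,3]; x,y,z=p[0],-p[1],-p[2]
    if fish:
        rr=np.hypot(x,y);t=np.arctan2(rr,z);x,y,z=x/rr*t,y/rr*t,1
    return np.array([i["cx"]+i["fx"]*x/z,i["cy"]+i["fy"]*y/z])
E
python3 - <<'E'
from h import *
a,b=INF["scene"],INF["side"]
for n,p,q in [("rs knob",(196,155),(284,297)),("ss knob",(158,186),(349,291)),("pin",(293,210),(268,222)),("jug rim",(424,295),(286,144)),("rt",(384,242),(247,183)),("st",(345,295),(305,182)),("cradle",(254,268),(336,216)),("mat",(195,231),(348,261))]:
    X,e=tri(ray(a,p),ray(b,q)); print(n,X.round(4),np.round(e,4))
S=cv2.imread("pics/scene0.png");D=cv2.imread("pics/side0.png")
cv2.imwrite("pics/s_crop.png",cv2.resize(S[140:340,140:440],None,fx=2.66,fy=2.66,interpolation=3))
cv2.imwrite("pics/d_crop.png",cv2.resize(D[130:325,205:405],None,fx=3,fy=3,interpolation=3))
E
```

```text
rs knob [ 0.4246 -0.3417  0.0487] [0.0001 0.0001]
ss knob [ 0.5731 -0.3524  0.0483] [0.0001 0.0001]
pin [ 0.4547 -0.0142  0.0219] [0.0009 0.0009]
jug rim [0.5807 0.3354 0.0773] [0.0048 0.0048]
rt [0.434  0.2223 0.0112] [0.0011 0.0011]
st [0.6127 0.1936 0.0098] [0.0013 0.0013]
cradle [ 0.6502 -0.0134  0.0144] [0. 0.]
mat [ 0.6239 -0.202   0.0065] [0. 0.]
```

View pics/s_crop.png

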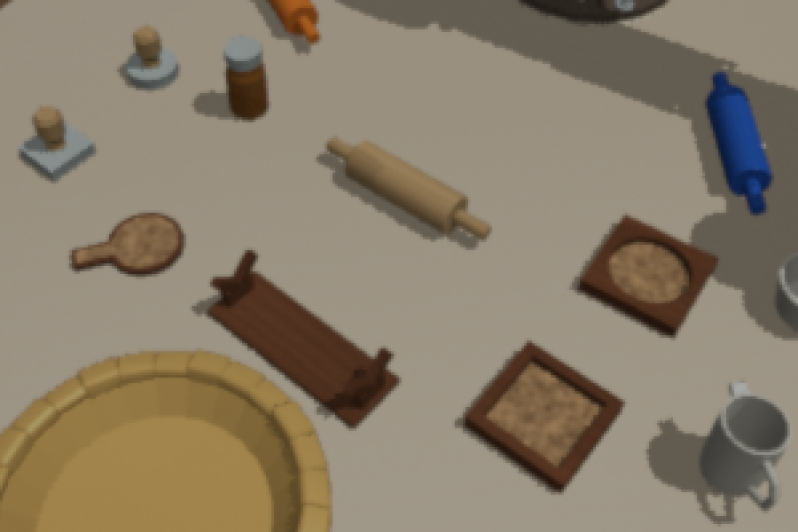

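View pics/d_crop.png

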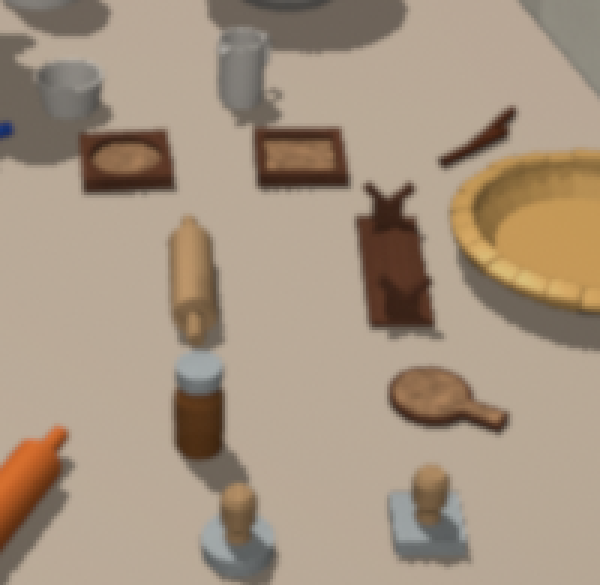

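The scene crop shows the round recess at (384,243), the square recess at (345,296), the plain-wood pin, the jug handle to the lower right, and the mat tongue to the left. The side crop agrees on all of these. Next I'll move over the bench for precise wrist views.

Request:
jog_arm(deltas=[[[1,2.5,-5.0,1.5,0.05],[1,2.5,-5.0,1.5,0.05],[1,2.5,-5.0,1.5,0.05],[1,2.5,-5.0,1.5,0.05],[1,2.5,-5.0,1.5,0.05],[1,2.5,-5.0,1.5,0.05],[1,2.5,-5.0,1.5,0.05],[1,2.5,-5.0,0,0.037]]])

```text
time_s: 1.15
tcp_pos: [0.4554, 0.2237, 0.3519]
eef_rot: [-179.9, -0.1, 0.1]
contact_force: [-0.1, 0.1, -0.2]
gripper_width: 0.0876
gripper_force: 0.0
```

Request:
jog_arm(deltas=[[[1,0,-3.0,0,0],[1,0,0,0,0],[1,0,0,0,0]]])

```text
time_s: 1.52
tcp_pos: [0.4546, 0.1953, 0.3506]
eef_rot: [-180.0, -0.0, -0.0]
contact_force: [-0.3, 0.5, -0.1]
gripper_width: 0.0877
gripper_force: 0.0
```

```bash
cat >>h.py <<'E'
def shot(n):
    import pickle
    i=r.camera_info("wrist"); im=r.capture("wrist"); cv2.imwrite(f"pics/{n}.png",im); pickle.dump(i,open(f"pics/{n}.pkl","wb")); s=r.get_state()
    print(s["time_s"],s["tcp_pos"].round(4),s["eef_rot"].round(2),"cam",(-i["view"][:3,:3].T@i["view"][:3,3]).round(4))
E
python3 -c "
from h import *
shot('w1')"
```

```text
1.575 [0.4546 0.1956 0.3505] [-1.7999e+02  0.0000e+00  3.0000e-02] cam [0.5215 0.1946 0.4888]
```

Request:
jog_arm(deltas=[[[1,0,-5.0,0,0],[1,0,-5.0,0,0],[1,0,-5.0,0,0],[1,0,-5.0,0,0],[1,0,-5,0,0],[1,0,-5,0,0],[1,0,0,0,0],[1,0,0,0,0]]])

```text
time_s: 2.58
tcp_pos: [0.4549, -0.1043, 0.3503]
eef_rot: [-180.0, 0.0, 0.0]
contact_force: [0.0, 0.5, -1.0]
gripper_width: 0.0875
gripper_force: 0.0
```

```bash
python3 -c "
from h import *
shot('w2')"
```

```text
2.625 [ 0.4549 -0.1039  0.3504] [-1.7999e+02  2.0000e-02  7.0000e-02] cam [ 0.5219 -0.1049  0.4885]
```

View pics/w1.png

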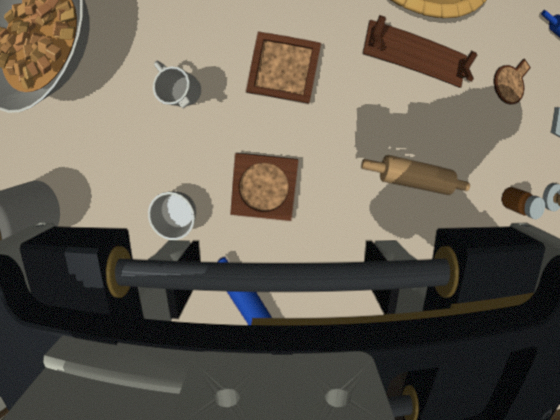

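View pics/w2.png

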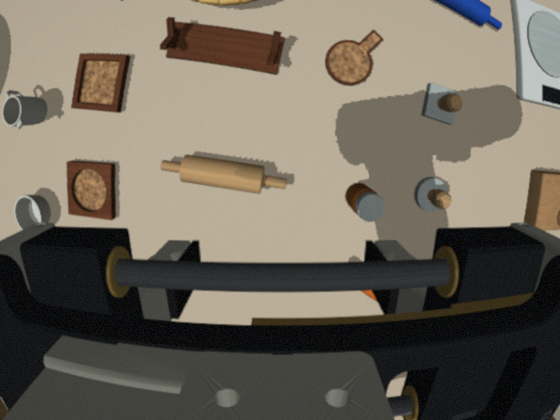

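In w1 the jug is at (172,88) with its handle to lower right or upper left (to be resolved), the square tray at (285,67), round tray at (266,187), cradle at (420,52), pin at (416,175) and mat at (510,84). In w2 the mat is at (348,62), square stamp at (441,103), round stamp at (433,195), cradle at (225,47) and pin at (224,174).

```bash
python3 - <<'E'
from h import *
for n,ps in (("w1",[(220,120),(285,60),(285,98),(266,187),(420,55),(510,84),(416,175),(400,120)]),("w2",[(348,62),(454,103),(442,200),(430,95),(425,190),(224,174),(400,150),(372,205)])):
    im=cv2.imread(f"pics/{n}.png"); h=cv2.cvtColor(im,cv2.COLOR_BGR2HSV)
    for p in ps: print(n,p,h[p[1]-2:p[1]+3,p[0]-2:p[0]+3].reshape(-1,3).mean(0).round())
a=cv2.imread("pics/w1.png"); b=cv2.imread("pics/w2.png")
A=cv2.resize(a[50:130,130:210],(400,400),interpolation=2); B=cv2.resize(b[40:230,320:510],(400,400),interpolation=2)
cv2.imwrite("pics/c1.png",np.hstack([A,B]))
E
```

```text
w1 (220, 120) [ 19.  45. 189.]
w1 (285, 60) [ 15. 116. 150.]
w1 (285, 98) [ 14. 107. 106.]
w1 (266, 187) [ 15. 116. 155.]
w1 (420, 55) [ 10. 150.  91.]
w1 (510, 84) [ 15. 116. 140.]
w1 (416, 175) [ 17. 109. 117.]
w1 (400, 120) [ 20.  44. 119.]
w2 (348, 62) [ 15. 116. 145.]
w2 (454, 103) [ 17. 111. 108.]
w2 (442, 200) [ 17. 111. 149.]
w2 (430, 95) [ 85.  17. 104.]
w2 (425, 190) [ 83.  16. 108.]
w2 (224, 174) [ 17. 109. 180.]
w2 (400, 150) [ 20.  45. 116.]
w2 (372, 205) [ 82.  16. 110.]
```

View pics/c1.png

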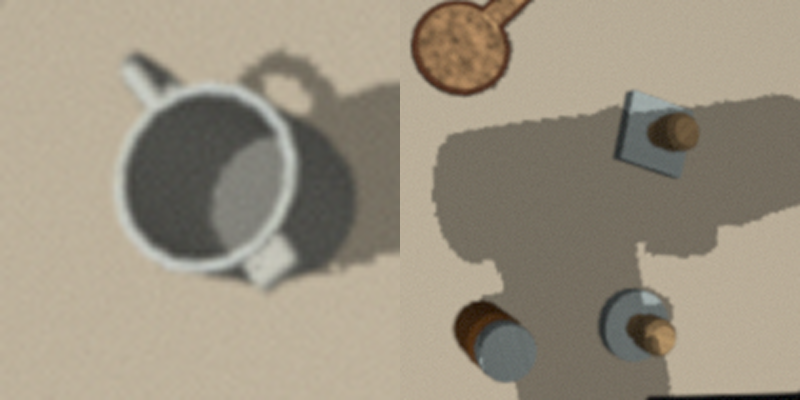

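```bash
cat >>h.py <<'E'
import pickle
from scipy.optimize import least_squares
def load(n): return cv2.imread(f"pics/{n}.png"),pickle.load(open(f"pics/{n}.pkl","rb"))
def blob(n,roi,lo,hi):
    im,i=load(n); h=cv2.cvtColor(cv2.GaussianBlur(im,(3,3),0),cv2.COLOR_BGR2HSV); x0,y0,x1,y1=roi
    m=np.zeros(h.shape[:2],np.uint8); m[y0:y1,x0:x1]=cv2.inRange(h,lo,hi)[y0:y1,x0:x1]
    c=max(cv2.findContours(m,cv2.RETR_EXTERNAL,cv2.CHAIN_APPROX_NONE)[0],key=cv2.contourArea)
    return c[:,0,:].astype(float),i
def cast(c,i,z): return np.array([onz(i,p,z,True)[:2] for p in c])
def circ(P,c0,lim):
    c=np.array(c0)
    for _ in range(5):
        Q=P[np.linalg.norm(P-c,axis=1)<lim]; s=least_squares(lambda v:np.hypot(*(Q-v[:2]).T)-v[2],[*c,.03],loss="soft_l1",f_scale=.001).x; c=s[:2]
    return s
def rect(P): 
    (c,wh,a)=cv2.minAreaRect((P*1000).astype(np.float32)); return np.array(c)/1000,np.array(wh)/1000,a
W=((0,75,30),(40,255,255)); G=((0,0,40),(180,33,255))
E
python3 - <<'E'
from h import *
L={"w1":{"st":(235,22,335,115),"rt":(220,143,310,225),"mat":(485,55,540,110),"pin":(350,145,480,205)},
"w2":{"st":(65,45,140,118),"rt":(55,150,125,225),"mat":(318,25,390,90),"pin":(150,145,300,205)}}
for n in L:
  for k in("st","rt"):
    c,i=blob(n,L[n][k],*W); P=cast(c,i,.016); ce,wh,a=rect(P); cam=(-i["view"][:3,:3].T@i["view"][:3,3])[:2]
    t=np.radians(a);ax=[np.array([np.cos(t),np.sin(t)]),np.array([-np.sin(t),np.cos(t)])]
    cc=ce+sum(np.sign((ce-cam)@u)*(w-.094)/2*u for u,w in zip(ax,wh))
    print(n,k,ce.round(4),wh.round(4),round(a,1),"corr",cc.round(4))
  c,i=blob(n,L[n]["mat"],*W); P=cast(c,i,.008); s=circ(P,P.mean(0),.041); d=P-s[:2]; far=d[np.linalg.norm(d,axis=1)>.05]; v=far.mean(0)
  print(n,"mat",s.round(4),"tongue",np.degrees(np.arctan2(v[1],v[0])).round(1),np.linalg.norm(d,axis=1).max())
  c,i=blob(n,L[n]["pin"],*W); print(n,"pin",rect(cast(c,i,.021)))
# floors: cork centroid triangulation; pin ends
def cork(n,roi):
    im,i=load(n);h=cv2.cvtColor(cv2.GaussianBlur(im,(5,5),0),cv2.COLOR_BGR2HSV);x0,y0,x1,y1=roi
    m=cv2.inRange(h,(12,75,110),(25,160,255))[y0:y1,x0:x1];M=cv2.moments(m,True);return ray(i,(M["m10"]/M["m00"]+x0,M["m01"]/M["m00"]+y0),True)
for k in("st","rt","mat","pin"): print(k,"tri",*[np.round(q,4) for q in tri(cork("w1",L["w1"][k]),cork("w2",L["w2"][k]))])
# jug rim
c,i=blob("w1",(148,66,200,110),*G); P=cast(c,i,.075); print("jug box",P.min(0),P.max(0))
E
```

```text
w1 st [0.6127 0.1929] [0.0938 0.0939] 79.4 corr [0.6126 0.1928]
w1 rt [0.4351 0.2223] [0.0938 0.0946] 83.8 corr [0.4348 0.2222]
w1 mat [ 0.624  -0.2007  0.0351] tongue -44.0 0.06845254166630245
w1 pin (array([ 0.45662662, -0.01795972]), array([0.19317732, 0.04086485]), 80.7103271484375)
w2 st [0.6125 0.1887] [0.1007 0.0931] 79.2 corr [0.6127 0.1921]
w2 rt [0.435  0.2176] [0.1015 0.0953] 83.8 corr [0.4348 0.2214]
w2 mat [ 0.6241 -0.2036  0.0347] tongue -43.3 0.06757524663018338
w2 pin (array([ 0.45672379, -0.01616611]), array([0.19102524, 0.04106899]), 80.51911163330078)
st tri [0.6135 0.1927 0.0075] [0.0004 0.0004]
rt tri [0.4339 0.2225 0.0087] [0.0006 0.0006]
mat tri [ 0.6328 -0.2075  0.0127] [0.0036 0.0036]
pin tri [ 0.4526 -0.0104 -0.0061] [0.0019 0.0019]
jug box [0.55239567 0.30088624] [0.61148912 0.36650504]
```

```bash
python3 - <<'E'
from h import *
c,i=blob("w1",(140,50,200,112),(0,0,140),(180,36,255)); 
for z in(.075,):
    P=cast(c,i,z); print("rim",circ(P,np.median(P,0),.032).round(4))
R=circ(P,np.median(P,0),.032)[:2]
im,i=load("w1")
for nm,p,z in(("handle",(155.5,62.5),.06),("lip",(184,102),.075)):
    q=onz(i,p,z,True)[:2]-R; print(nm,q.round(4),np.hypot(*q).round(4),np.degrees(np.arctan2(q[1],q[0])).round(1))
# rim height: rim centre in scene view crop (758,424)
u1=proj(i,[*R,.075],True); X,e=tri(ray(i,u1,True),ray(INF["scene"],(140+756/2.66,140+424/2.66))); print("rim tri",X.round(4),np.round(e,4))
im,i=load("w2")
for nm,p,s,z in(("sq",(454.4,102.7),(140+48/2.66,140+112/2.66),.06),("rd",(442.6,200.1),(140+147/2.66,140+32/2.66),.06)):
    X,e=tri(ray(i,p,True),ray(INF["scene"],s)); print(nm,"top@.06",onz(i,p,z,True).round(4),"tri",X.round(4),np.round(e,4))
for nm,roi in(("sq",(418,78,470,130)),("rd",(410,172,462,220))):
    a,_=blob("w2",roi,*G); print(nm,rect(cast(a,i,.016)),len(a))
    if nm=="rd": print(circ(cast(a,i,.016),cast(a,i,.016).mean(0),.04).round(4))
    else:
        print(cv2.approxPolyDP(a.astype(np.int32)[:,None],2.5,True)[:,0].tolist())
im,i=load("w1"); _,j=load("w2")
# pin handle ends (mask extreme ends of long axis)
E=[]
for n,roi in(("w1",(350,145,480,205)),("w2",(150,145,300,205))):
    c,k=blob(n,roi,*W); E.append([ray(k,c[c[:,0]<=c[:,0].min()+1].mean(0),True),ray(k,c[c[:,0]>=c[:,0].max()-1].mean(0),True)])
for a,b in zip(*E): print("pin end",*[np.round(q,4) for q in tri(a,b)])
E
```

```text
rim [0.5834 0.341  0.026 ]
handle [0.0361 0.0269] 0.045 36.7
lip [-0.0245 -0.0197] 0.0314 -141.1
rim tri [0.5834 0.3409 0.0751] [0. 0.]
sq top@.06 [ 0.57   -0.3514  0.06  ] tri [ 0.57   -0.3513  0.0602] [0. 0.]
rd top@.06 [ 0.4266 -0.3413  0.06  ] tri [ 0.427 -0.34   0.062] [0.0001 0.0001]
sq (array([ 0.57161066, -0.35125021]), array([0.06102726, 0.05697751]), 78.5725326538086) 154
[[428, 83], [421, 115], [453, 124], [455, 112], [442, 110], [436, 103], [444, 94], [459, 93]]
rd (array([ 0.42811475, -0.33949399]), array([0.05640361, 0.05712892]), 68.54855346679688) 117
[ 0.4272 -0.3407  0.0278]
pin end [0.4714 0.0768 0.0224] [0.0001 0.0001]
pin end [ 0.4428 -0.1098  0.024 ] [0.0004 0.0004]
```

Request:
jog_arm(deltas=[[[1,4.3,3.0,0,0],[1,4.3,3.0,0,0],[1,4.4,3.0,0,0],[1,0,0,0,0],[1,0,0,0,0]]])

```text
time_s: 3.25
tcp_pos: [0.5845, -0.0134, 0.3501]
eef_rot: [180.0, 0.1, 0.1]
contact_force: [0.2, -0.5, -0.1]
gripper_width: 0.0875
gripper_force: 0.0
```

```bash
python3 -c "
from h import *
shot('w3')
im,i=load('w3'); h=cv2.cvtColor(im,cv2.COLOR_BGR2HSV)
cv2.imwrite('pics/c3.png',cv2.resize(im[60:235,180:400],None,fx=3.4,fy=3.4,interpolation=2))
c,_=blob('w3',(150,60,420,235),(0,75,20),(13,255,125)); 
print(rect(cast(c,i,.008)), c.min(0),c.max(0))"
```

```text
3.3 [ 0.5842 -0.014   0.3506] [1.7999e+02 1.0000e-02 1.0000e-01] cam [ 0.6515 -0.0138  0.4882]
(array([ 0.6502901 , -0.01803898]), array([0.17734332, 0.05839596]), 77.77162170410156) [223.  99.] [346. 159.]
```

View pics/c3.png

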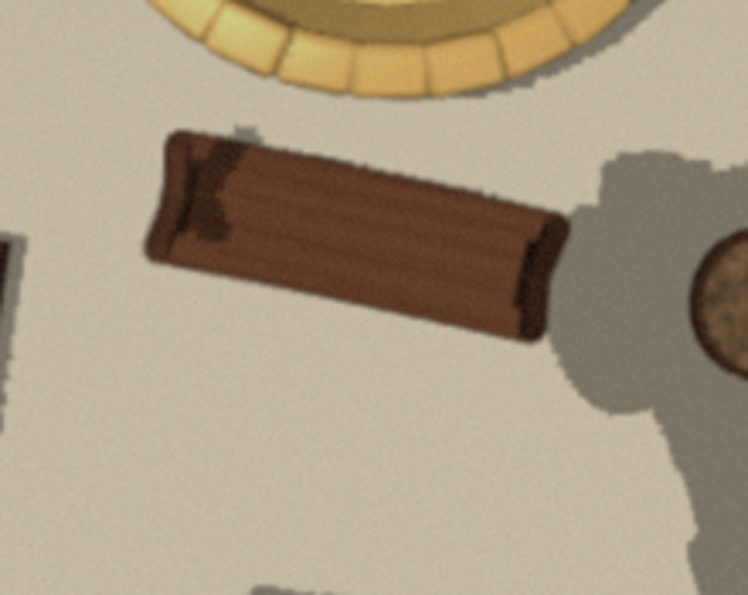

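w3 looks straight down on the cradle, which spans crop (150,130) to (570,340). Its centre is (0.650,-0.018) at about 78°. Now the jug.

Request:
jog_arm(deltas=[[[1,0,5.0,0,0.093],[1,0,5.0,0,0.093],[1,0,5.0,0,0.093],[1,0,5.0,0,0.093],[1,0,5.0,0,0.093],[1,0,5.0,0,0.093],[1,0,5.5,-5,0.094],[1,0,0,-5,0]]])

```text
time_s: 4.3
tcp_pos: [0.584, 0.3343, 0.2586]
eef_rot: [-180.0, -0.2, 37.6]
contact_force: [0.7, 0.6, -0.3]
gripper_width: 0.0876
gripper_force: 0.0
```

Request:
jog_arm(deltas=[[[1,0,0,-5,0],[1,0,0,-4,0],[1,0,0,0,0]]])

```text
time_s: 4.68
tcp_pos: [0.5828, 0.3297, 0.1662]
eef_rot: [180.0, 0.3, 37.3]
contact_force: [0.5, -0.4, 1.4]
gripper_width: 0.0877
gripper_force: 0.0
```

```bash
python3 - <<'E'
from h import *
im,i=load('w3')
p=(180+390/3.4,60+98/3.4)
for z in(0,.03,.05):print("pie",onz(i,p,z,True).round(3))
s=r.get_state();print(s["tcp_pos"],s["eef_rot"],s["joints"].round(0))
w,k=load('w1')
# fork tips: w3 left-fork ends vs w1
for a,b in(((180+180/3.4,60+132/3.4),(378,19)),((180+157/3.4,60+258/3.4),(371,42))): print(tri(ray(i,a,True),ray(k,b,True)))
E
```

```text
pie [ 0.71  -0.033  0.   ]
pie [ 0.707 -0.031  0.03 ]
pie [ 0.704 -0.031  0.05 ]
[0.58279578 0.32971127 0.16623763] [179.98550093   0.3057477   37.34607064] [ 46.  23.  -6.  -0. -61.  81.]
(array([0.69264731, 0.05465136, 0.02598921]), [np.float64(0.0012868691182766478), np.float64(0.0012868691182767009)])
(array([0.64541468, 0.06647186, 0.03791909]), [np.float64(0.005308621131300223), np.float64(0.005308621131300247)])
```

Request:
jog_arm(deltas=[[[1,0.05,1.1,-1.0,0],[1,0,0,-4,0],[1,0,0,-4,0],[1,0,0,-2.6,0],[1,0,0,0,0],[1,0,0,0,0]]])

```text
time_s: 5.42
tcp_pos: [0.5864, 0.3437, 0.0549]
eef_rot: [-180.0, -0.2, 37.4]
contact_force: [0.3, -0.8, 0.1]
gripper_width: 0.0874
gripper_force: 0.0
```

Request:
jog_arm(deltas=[[[1,-0.3,-0.25,-0.4,0],[1,0,0,0,0],[-0.3,0,0,0,0],[-1,0,0,0,0],[-1,0,0,0,0],[-1,0,0,0,0],[-1,0,0,0,0],[-1,0,0,0,0]]], force=15)

```text
time_s: 6.42
tcp_pos: [0.5821, 0.3399, 0.0485]
eef_rot: [-180.0, 0.0, 37.4]
contact_force: [-0.1, 0.6, -0.1]
gripper_width: 0.0526
gripper_force: 15.0
```

Request:
jog_arm(deltas=[[[-1,0,0,0,0],[-1,0,0,1,0],[-1,0,0,3,0],[-1,0,0,4,0],[-1,0,0,4,0],[-1,0,0,0,0],[-1,0,0,0,0]]])

```text
time_s: 7.3
tcp_pos: [0.5815, 0.3395, 0.1682]
eef_rot: [-180.0, 0.0, 37.3]
contact_force: [-0.4, 0.3, -2.1]
gripper_width: 0.0528
gripper_force: 15.0
```

```bash
python3 -c "
from h import *
shot('w4'); cv2.imwrite('pics/s4.png',r.capture('side')); cv2.imwrite('pics/sc4.png',r.capture('scene'))
a=cv2.imread('pics/s4.png')[60:260,200:400]; b=cv2.imread('pics/sc4.png')[200:400,360:560]
cv2.imwrite('pics/c4.png',np.hstack([cv2.resize(a,(400,400)),cv2.resize(b,(400,400))]))"
```

```text
7.35 [0.5813 0.3393 0.1674] [-1.7999e+02  1.2000e-01  3.7350e+01] cam [0.6349 0.3794 0.3064]
```

View pics/c4.png

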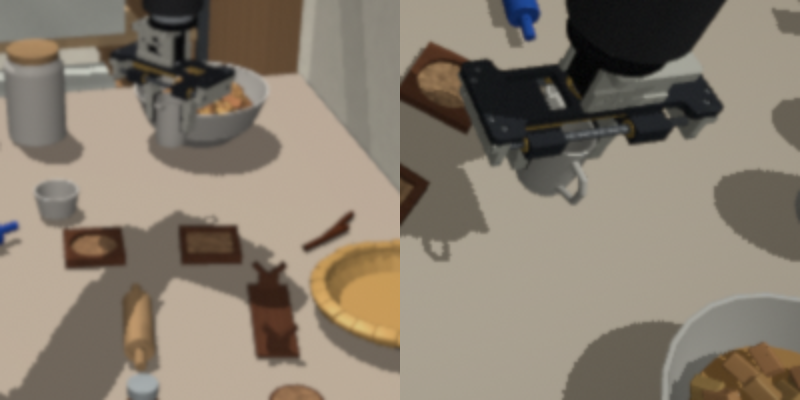

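The jug is held upright, shown below the gripper in both views and clear of everything. Carrying it to the mat.

Request:
jog_arm(deltas=[[[-1,0.2,-2.0,0,-0.05],[-1,0.3,-4.0,0,-0.1],[-1,0.4,-5.0,0,-0.13],[-1,0.4,-5.0,0,-0.13],[-1,0.4,-5.0,0,-0.13],[-1,0.4,-5.0,0,-0.13],[-1,0.4,-5.0,0,-0.13],[-1,0.4,-5.0,0,-0.13]]])

```text
time_s: 8.45
tcp_pos: [0.6104, -0.0226, 0.168]
eef_rot: [180.0, 0.0, -16.3]
contact_force: [1.0, -0.1, -2.1]
gripper_width: 0.0526
gripper_force: 15.0
```

Request:
jog_arm(deltas=[[[-1,0.4,-5.0,0,-0.13],[-1,0.4,-5.0,0,-0.13],[-1,0.4,-4.0,0,-0.13],[-1,0,-3.0,0,-0.09],[-1,0,-1.0,0,0],[-1,0,0,0,0],[-1,0,0,0,0]]])

```text
time_s: 9.32
tcp_pos: [0.623, -0.1994, 0.1684]
eef_rot: [180.0, 0.0, -43.4]
contact_force: [0.3, -0.2, -2.1]
gripper_width: 0.0527
gripper_force: 15.0
```

Request:
jog_arm(deltas=[[[-1,0,-0.25,-3,0],[-1,0,0,-4,0],[-1,0,0,-2.5,0],[-1,0,0,-1,0],[-1,0,0,0,0],[-1,0,0,0,0],[-1,0,0,0,0]]])

```text
time_s: 10.2
tcp_pos: [0.6239, -0.2026, 0.0648]
eef_rot: [-179.9, -0.1, -43.4]
contact_force: [0.1, 0.6, -1.6]
gripper_width: 0.0525
gripper_force: 15.0
```

Request:
jog_arm(deltas=[[[-1,-0.1,0.05,-0.4,0],[-1,0,0,-0.2,0],[-1,0,0,0,0],[-1,0,0,0,0]]])

```text
time_s: 10.7
tcp_pos: [0.6222, -0.2022, 0.0575]
eef_rot: [180.0, 0.0, -43.4]
contact_force: [0.1, 0.0, -2.5]
gripper_width: 0.0528
gripper_force: 15.0
```

Release gently, then raise and look while heading for the round stamp.

Request:
jog_arm(deltas=[[[-1,0,0,-0.1,0],[-0.1,0,0,0,0],[0.2,0,0,0,0],[0.6,0,0,0,0],[1,0,0,0,0],[1,0,0,0,0],[1,0,0,0,0]]])

```text
time_s: 11.58
tcp_pos: [0.6222, -0.2021, 0.0566]
eef_rot: [-180.0, -0.0, -43.4]
contact_force: [0.4, 0.1, 0.3]
gripper_width: 0.0853
gripper_force: 0.0
```

Request:
jog_arm(deltas=[[[1,0,0,2,0],[1,0,0,4,0],[1,0,0,5,0],[1,-2,-2,5,0.09],[1,-4,-3,3,0.1],[1,-4,-3,0,0.1],[1,0,0,0,0],[1,0,0,0,0]]])

```text
time_s: 12.58
tcp_pos: [0.5221, -0.2823, 0.2468]
eef_rot: [-180.0, -0.0, -26.9]
contact_force: [-0.9, 0.5, -1.0]
gripper_width: 0.0877
gripper_force: 0.0
```

```bash
python3 -c "
from h import *
shot('w5'); im,i=load('w5')
for n,X in(('mat',(.624,-.203,.008)),('rs',(.4268,-.3407,.06)),('ss',(.57,-.3514,.06)),('cr',(.65,-.0177,.05))): print(n,proj(i,X,True).round(0))"
```

```text
12.625 [ 0.5225 -0.282   0.2465] [-1.800e+02 -1.000e-02 -2.683e+01] cam [ 0.5817 -0.313   0.385 ]
mat [183. 141.]
rs [369. 247.]
ss [322. 122.]
cr [ 51. 200.]
```

View pics/w5.png

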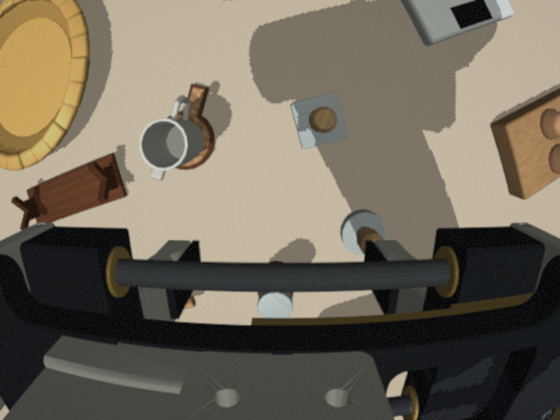

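w5 shows the jug upright on its mat, with its rim at (166,143) and handle over the tongue near (190,105). The square stamp is at (320,120), seen from almost straight above. I'll check both numerically.

```bash
python3 - <<'E'
from h import *
c,i=blob("w5",(120,90,225,190),(0,0,135),(180,36,255)); P=cast(c,i,.083); R=circ(P,onz(i,(166,143),.083,True)[:2],.032); print("jug rim",R.round(4))
for p,z in(((180,108),.068),((158,174),.083)):
    q=onz(i,p,z,True)[:2]-R[:2]; print(np.hypot(*q).round(4),np.degrees(np.arctan2(q[1],q[0])).round(1))
c,i=blob("w5",(285,85,355,155),*G); print("sq head",rect(cast(c,i,.016)))
c,i=blob("w5",(305,100,342,135),(0,85,20),(40,255,255)); P=cast(c,i,.05); print("knob",cv2.minEnclosingCircle((P*1000).astype(np.float32)), rect(P))
E
```

```text
jug rim [ 0.6233 -0.204   0.0258]
0.0382 -49.4
0.0295 141.5
sq head (array([ 0.571617  , -0.35450812]), array([0.05565088, 0.05548531]), 78.29109191894531)
knob ((571.6937255859375, -354.50701904296875), 13.242798805236816) (array([ 0.57158551, -0.35426117]), array([0.02589741, 0.02387462]), 64.30919647216797)
```

Request:
jog_arm(deltas=[[[1,2.5,-3.6,-2,0.13],[1,2.4,-3.6,-4,0.13],[1,0,0,-5,0],[1,0,0,-4,0],[1,0,0,-2,0],[1,0,0,0,0],[1,0,0,0,0]]])

```text
time_s: 13.5
tcp_pos: [0.5722, -0.354, 0.0772]
eef_rot: [180.0, -0.0, -11.9]
contact_force: [0.2, -0.3, 1.6]
gripper_width: 0.0879
gripper_force: 0.0
```

```bash
python3 - <<'E'
from h import *
a=[];im,i=load("w2"); j=(np.array([[505-400,350]])/2.105+[320,40])[0]
print("jar top", *[np.round(q,3) for q in tri(ray(i,j,True),ray(INF["scene"],(140+243/2.66,140+49/2.66)))])
s=r.get_state();print(s["tcp_pos"].round(4),s["eef_rot"].round(1))
E
```

```text
jar top [ 0.423 -0.22   0.085] [0.001 0.001]
[ 0.5722 -0.354   0.0772] [180.   -0.  -11.9]
```

Request:
jog_arm(deltas=[[[1,0,0,-2,0],[1,0,0,-1.3,0],[0.2,0,0,0,0],[-1,0,0,0,0],[-1,0,0,0,0],[-1,0,0,0,0],[-1,0,0,0,0],[-1,0,0,0,0]]], force=25)

```text
time_s: 14.5
tcp_pos: [0.5711, -0.3542, 0.0436]
eef_rot: [180.0, -0.0, -11.9]
contact_force: [0.4, -0.5, -0.8]
gripper_width: 0.0332
gripper_force: 0.0
```

Request:
jog_arm(deltas=[[[-1,0,0,0,0],[-1,0,0,0,0],[-1,0,0,2,0],[-1,0,0,4,0],[-1,0,0,4,0],[-1,0,2,1,0],[-1,0.3,4,0,0],[-1,0.4,5,0,0]]])

```text
time_s: 15.5
tcp_pos: [0.5773, -0.2428, 0.1525]
eef_rot: [-180.0, 0.1, -12.0]
contact_force: [1.9, 1.2, -2.4]
gripper_width: 0.027
gripper_force: 25.0
```

Request:
jog_arm(deltas=[[[-1,0.4,5,0,0],[-1,0.4,5,0,0],[-1,0.4,5,0,0],[-1,0.4,5,0,0],[-1,0.4,5,0,0],[-1,0.4,5,0,0],[-1,0.4,5,0,0],[-1,0.4,4,0,0.02]]])

```text
time_s: 16.5
tcp_pos: [0.609, 0.1482, 0.1525]
eef_rot: [180.0, 0.1, -10.7]
contact_force: [0.4, -0.6, -1.2]
gripper_width: 0.0276
gripper_force: 25.0
```

Request:
jog_arm(deltas=[[[-1,0.2,3,0,0],[-1,0,1.2,0,0],[-1,0,0,0,0],[-1,0,0,0,0]]])

```text
time_s: 17.0
tcp_pos: [0.6117, 0.187, 0.1532]
eef_rot: [180.0, 0.0, -10.8]
contact_force: [0.1, 0.5, -1.3]
gripper_width: 0.027
gripper_force: 25.0
```

Request:
jog_arm(deltas=[[[-1,0.1,0.55,-2,0],[-1,0,0,-4,0],[-1,0,0,-3,0],[-1,0,0,-0.5,0],[-1,0,0,0,0],[-1,0,0,0,0]]])

```text
time_s: 17.75
tcp_pos: [0.6141, 0.1936, 0.0602]
eef_rot: [-179.9, -0.1, -10.8]
contact_force: [-0.6, 0.5, -1.0]
gripper_width: 0.0269
gripper_force: 25.0
```

Request:
jog_arm(deltas=[[[-1,-0.1,-0.1,-0.6,0],[-1,0,0,-0.2,0],[-1,0,0,0,0],[-1,0,0,0,0],[-0.1,0,0,0,0],[0.3,0,0,0,0],[0.3,0,0,0,0],[0.3,0,0,0,0]]])

```text
time_s: 18.75
tcp_pos: [0.6122, 0.1924, 0.0506]
eef_rot: [-180.0, -0.0, -10.8]
contact_force: [-0.8, -0.3, -0.5]
gripper_width: 0.0556
gripper_force: 0.0
```

Request:
jog_arm(deltas=[[[0.3,0,0,2,0],[0.3,0,0,4,0],[0.6,0,-2,4,-0.1],[1,-2,-4,3,-0.16],[1,-3,-4.5,0,-0.16],[1,-3,-4.5,0,-0.16],[1,-3,-4.5,0,-0.16],[1,-3,-4.5,0,-0.16]]])

```text
time_s: 19.75
tcp_pos: [0.471, -0.0489, 0.1808]
eef_rot: [-180.0, -0.0, -62.6]
contact_force: [0.6, -0.3, -0.3]
gripper_width: 0.0873
gripper_force: 0.0
```

```bash
python3 - <<'E'
from h import *
s=r.get_state();print(s["time_s"],s["tcp_pos"].round(4),s["eef_rot"].round(1),s["joints"].round(0))
S=r.capture("scene");D=r.capture("side")
cv2.imwrite("pics/c6.png",np.hstack([cv2.resize(S[200:350,300:450],(400,400)),cv2.resize(D[130:230,230:330],(400,400))]))
E
```

```text
19.75 [ 0.471  -0.0489  0.1808] [-180.    -0.   -62.6] [ 18.   5. -29.   0. -56.   9.]
```

View pics/c6.png

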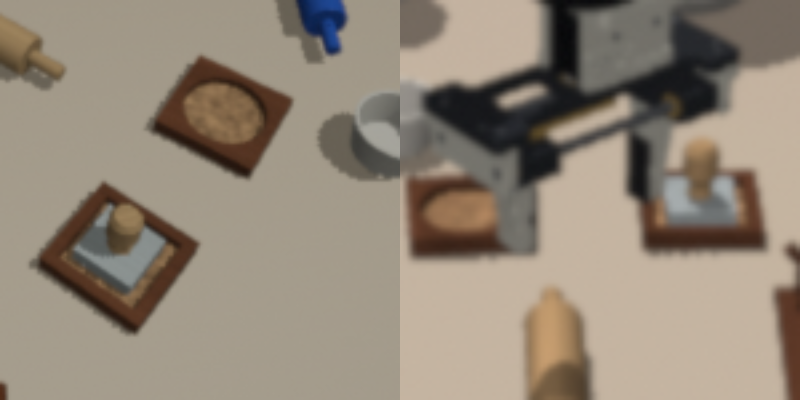

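The square stamp is seated in its recess in both views, with an even cork margin around it. Next, the round stamp.

Request:
jog_arm(deltas=[[[1,-0.9,-4.5,0,-0.1],[1,-0.9,-4.5,0,-0.1],[1,-0.9,-4.5,0,-0.1],[1,-0.8,-4.5,0,-0.1],[1,-0.8,-4,0,-0.08],[1,0,0,0,0],[1,0,0,0,0]]])

```text
time_s: 20.72
tcp_pos: [0.4292, -0.2675, 0.1805]
eef_rot: [-180.0, 0.0, -89.8]
contact_force: [-0.8, 0.5, 0.3]
gripper_width: 0.0879
gripper_force: 0.0
```

```bash
python3 - <<'E'
from h import *
shot("w7"); im,i=load("w7"); u=proj(i,(.4275,-.3415,.03),True); print(u); x,y=u.astype(int); b=(x-40,y-40,x+40,min(y+40,230))
c,i=blob("w7",b,*G); P=cast(c,i,.016); print(len(c),c.min(0),c.max(0),circ(P,(.4275,-.3415),.035).round(4))
c,i=blob("w7",(x-25,y-25,x+25,y+25),(0,85,20),(40,255,255)); P=cast(c,i,.05); print(circ(P,P.mean(0),.02).round(4),len(c))
E
```

```text
20.775 [ 0.4293 -0.2671  0.1805] [-1.7999e+02  1.0000e-02 -8.9770e+01] cam [ 0.4296 -0.3349  0.3187]
[284.53543671 120.42569941]
170 [257.  86.] [318. 146.] [ 0.4248 -0.3459  0.0278]
[ 0.4247 -0.3462  0.0124] 87
```

Request:
jog_arm(deltas=[[[1,-0.25,-3.9,0,0],[1,-0.2,-3.9,-2,0],[1,0,0,-4,0],[1,0,0,-4,0],[1,0,0,-2.5,0],[1,0,0,0,0],[1,0,0,0,0]]])

```text
time_s: 21.65
tcp_pos: [0.4258, -0.3454, 0.0566]
eef_rot: [-179.9, -0.0, -89.7]
contact_force: [0.3, 0.0, 0.3]
gripper_width: 0.0874
gripper_force: 0.0
```

Request:
jog_arm(deltas=[[[1,-0.1,0,-1.1,0],[1,0,0,0,0],[0,0,0,0,0],[-1,0,0,0,0],[-1,0,0,0,0],[-1,0,0,0,0],[-1,0,0,0,0],[-1,0,0,0,0]]])

```text
time_s: 22.65
tcp_pos: [0.4236, -0.3457, 0.0445]
eef_rot: [180.0, 0.0, -89.8]
contact_force: [0.3, -0.1, 0.3]
gripper_width: 0.0331
gripper_force: 0.0
```

Request:
jog_arm(deltas=[[[-1,0,0,0,0],[-1,0,0,0,0],[-1,0,0,2,0],[-1,0,0,4,0],[-1,0,0,4,0],[-1,0.5,2,2,0],[-1,0.5,4,0,0.05],[-1,0.5,4,0,0.1]]])

```text
time_s: 23.65
tcp_pos: [0.4383, -0.2447, 0.1646]
eef_rot: [-180.0, 0.0, -81.2]
contact_force: [1.2, 0.8, -1.2]
gripper_width: 0.0267
gripper_force: 25.0
```

Request:
jog_arm(deltas=[[[-1,0.2,5,0,0.08],[-1,0.2,5,0,0.08],[-1,0.2,5,0,0.08],[-1,0,5,0,0.08],[-1,0,5,0,0.08],[-1,0,5,0,0.08],[-1,-0.2,5,0,0],[-1,-0.2,5,0,0]]])

```text
time_s: 24.65
tcp_pos: [0.44, 0.1559, 0.1645]
eef_rot: [180.0, 0.0, -53.7]
contact_force: [1.6, -0.2, -0.5]
gripper_width: 0.0271
gripper_force: 25.0
```

Request:
jog_arm(deltas=[[[-1,-0.2,3.5,0,0],[-1,-0.1,2,0,0],[-1,0,0,0,0],[-1,0,0,0,0]]])

```text
time_s: 25.15
tcp_pos: [0.4373, 0.2085, 0.1642]
eef_rot: [179.9, -0.0, -53.8]
contact_force: [1.0, -0.7, -1.3]
gripper_width: 0.027
gripper_force: 25.0
```

Request:
jog_arm(deltas=[[[-1,-0.25,1.35,-2,0],[-1,0,0,-4,0],[-1,0,0,-3.5,0],[-1,0,0,-0.8,0],[-1,0,0,0,0],[-1,0,0,0,0]]])

```text
time_s: 25.9
tcp_pos: [0.4359, 0.2233, 0.0629]
eef_rot: [-179.9, 0.0, -53.7]
contact_force: [0.9, -0.1, -0.8]
gripper_width: 0.0268
gripper_force: 25.0
```

Request:
jog_arm(deltas=[[[-1,-0.1,-0.1,-0.7,0],[-1,0,0,-0.3,0],[-1,0,0,0,0],[-1,0,0,0,0],[-0.1,0,0,0,0],[0.3,0,0,0,0],[0.3,0,0,0,0],[0.3,0,0,0,0]]])

```text
time_s: 26.9
tcp_pos: [0.4342, 0.2219, 0.0516]
eef_rot: [-180.0, 0.0, -53.7]
contact_force: [-0.5, -0.1, -0.4]
gripper_width: 0.0558
gripper_force: 0.0
```

Request:
jog_arm(deltas=[[[0.3,0,0,2,0],[0.3,0,0,4,0],[0.6,0,-2,5,0.15],[1,0,-4,5,0.17],[1,-0.5,-4.5,0,0.17],[1,-1,-4.5,0,0.15],[1,-1,-4.5,0,0.11],[1,0,-3,0,0]]])

```text
time_s: 27.9
tcp_pos: [0.4082, -0.0038, 0.2106]
eef_rot: [-180.0, -0.0, -10.7]
contact_force: [-0.2, 0.3, 1.0]
gripper_width: 0.0876
gripper_force: 0.0
```

Request:
jog_arm(deltas=[[[1,0,-1,0,0],[1,0,0,0,0],[1,0,0,0,0]]])

```text
time_s: 28.28
tcp_pos: [0.4094, -0.0115, 0.2103]
eef_rot: [-180.0, 0.0, -10.7]
contact_force: [0.3, 1.7, 0.3]
gripper_width: 0.0881
gripper_force: 0.0
```

```bash
python3 - <<'E'
from h import *
shot("w8")
im,i=load("w8");print(proj(i,(.457,-.0165,.02),True))
S=r.capture("scene"); cv2.imwrite("pics/c8.png",np.hstack([cv2.resize(S[200:350,300:450],(360,420)),im[:,150:550]]))
E
```

```text
28.325 [ 0.4093 -0.0115  0.2102] [ 1.800e+02  1.000e-02 -1.071e+01] cam [ 0.4751 -0.0246  0.3485]
[277.4642548  147.14651383]
```

View pics/c8.png

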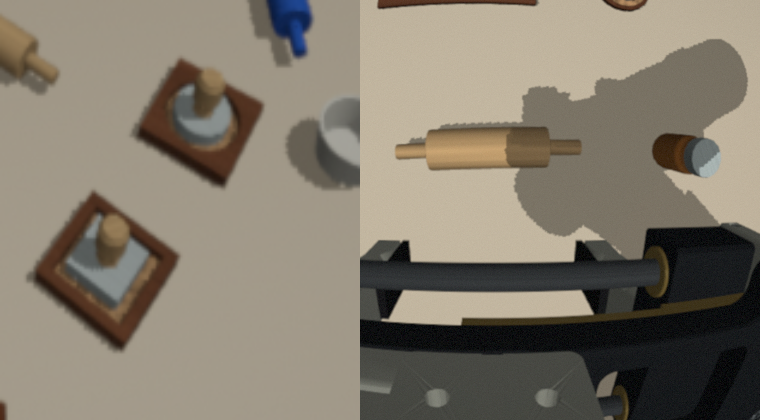

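Both stamps are seated in their own recesses. The pin lies at (240–430,150) in w8, undisturbed. Measuring it now.

```bash
python3 - <<'E'
from h import *
c,i=blob("w8",(160,110,400,190),*W); P=cast(c,i,.021); print(rect(P))
l=c[c[:,0]<=c[:,0].min()+1].mean(0); q=c[c[:,0]>=c[:,0].max()-1].mean(0)
a,b=onz(i,l,.021,True),onz(i,q,.021,True); print(a,b,(a+b)/2,np.degrees(np.arctan2(*(a-b)[1::-1])))
E
```

```text
(array([ 0.4566842 , -0.01650169]), array([0.19202325, 0.04113986]), 80.57640838623047)
[0.47219063 0.07762082 0.021     ] [ 0.44102737 -0.11068467  0.021     ] [ 0.456609   -0.01653193  0.021     ] 80.6031139223494
```

Request:
jog_arm(deltas=[[[1,1,0,0,-0.17],[1,1,0,0,-0.17],[1,1,0,0,-0.17],[1,1,-0.3,0,-0.17],[1,0.7,-0.2,0,-0.17],[1,0,0,0,-0.17],[1,0,0,-2,-0.17],[1,0,0,-4,-0.17]]])

```text
time_s: 29.38
tcp_pos: [0.4576, -0.016, 0.1508]
eef_rot: [-179.8, 0.1, -88.9]
contact_force: [1.2, 0.5, -1.2]
gripper_width: 0.0875
gripper_force: 0.0
```

Request:
jog_arm(deltas=[[[1,0,0,-4,-0.17],[1,0,0,-3,-0.02],[1,0,0,0,0],[1,0,0,0,0]]])

```text
time_s: 29.88
tcp_pos: [0.4569, -0.0166, 0.0812]
eef_rot: [-180.0, 0.0, -99.5]
contact_force: [0.3, 0.2, 0.9]
gripper_width: 0.0872
gripper_force: 0.0
```

Request:
jog_arm(deltas=[[[1,0,0,-3,0],[1,0,0,-2,0],[1,0,0,-0.6,0],[1,0,0,0,0],[1,0,0,0,0]]])

```text
time_s: 30.5
tcp_pos: [0.457, -0.0169, 0.0254]
eef_rot: [-179.9, 0.1, -99.5]
contact_force: [-0.2, 0.2, -0.1]
gripper_width: 0.0875
gripper_force: 0.0
```

Request:
jog_arm(deltas=[[[0.2,0,0,0,0],[-1,0,0,0,0],[-1,0,0,0,0],[-1,0,0,0,0],[-1,0,0,0,0],[-1,0,0,0,0]]])

```text
time_s: 31.25
tcp_pos: [0.4561, -0.0172, 0.0243]
eef_rot: [180.0, -0.0, -99.6]
contact_force: [1.0, 0.6, 0.8]
gripper_width: 0.0413
gripper_force: 25.0
```

Request:
jog_arm(deltas=[[[-1,0,0,2,0],[-1,0,0,4,0],[-1,1,0,3,0],[-1,4,0,0,-0.02],[-1,5,0,0,-0.02],[-1,5,0,0,0],[-1,3,0,0,0],[-1,1.4,0,0,0]]])

```text
time_s: 32.25
tcp_pos: [0.6509, -0.0174, 0.1131]
eef_rot: [179.9, -0.0, -101.9]
contact_force: [-0.1, 0.5, -1.7]
gripper_width: 0.0415
gripper_force: 25.0
```

Request:
jog_arm(deltas=[[[-1,0,0,0,0],[-1,0,0,0,0],[-1,0,0,0,0]]])

```text
time_s: 32.62
tcp_pos: [0.6493, -0.0171, 0.1146]
eef_rot: [180.0, 0.0, -101.9]
contact_force: [0.2, 1.1, -1.1]
gripper_width: 0.0413
gripper_force: 25.0
```

```bash
python3 - <<'E'
from h import *
S=r.capture("scene");D=r.capture("side")
cv2.imwrite("pics/c9.png",np.hstack([cv2.resize(S[190:310,190:310],(400,400)),cv2.resize(D[150:260,280:390],(400,400))]))
E
```

```text
(no output)
```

View pics/c9.png

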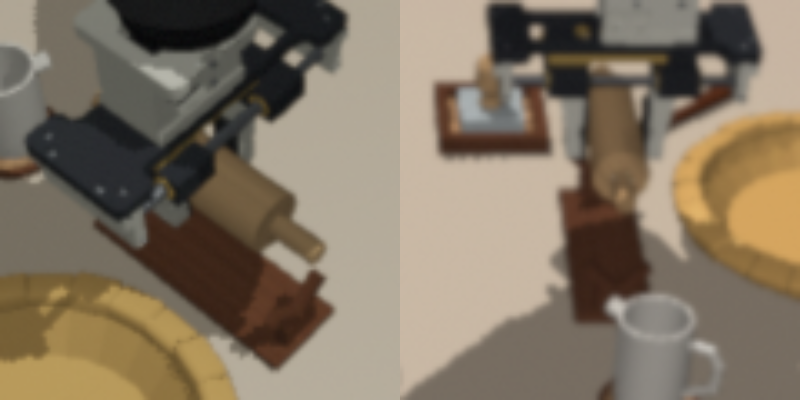

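The pin hangs over the cradle, parallel to it. The pie crust is close on the +x side, so I'll open only slightly on release.

Request:
jog_arm(deltas=[[[-1,0.1,-0.05,-2,0],[-1,0,0,-2,0],[-1,0,0,-1.5,0],[-1,0,0,-0.7,0],[-1,0,0,0,0],[-1,0,0,0,0],[-1,0,0,0,0]]])

```text
time_s: 33.6
tcp_pos: [0.6516, -0.0176, 0.053]
eef_rot: [-179.9, 0.0, -101.9]
contact_force: [-0.7, -0.4, -1.1]
gripper_width: 0.0413
gripper_force: 25.0
```

Request:
jog_arm(deltas=[[[-1,-0.1,0,-0.4,0],[-1,0,0,-0.2,0],[-1,0,0,0,0],[-1,0,0,0,0]]])

```text
time_s: 34.1
tcp_pos: [0.6501, -0.0177, 0.0463]
eef_rot: [180.0, -0.0, -101.9]
contact_force: [-1.0, -0.3, -1.0]
gripper_width: 0.041
gripper_force: 25.0
```

Request:
jog_arm(deltas=[[[-1,0,0,-0.1,0],[0.0,0,0,0,0],[0.1,0,0,0,0],[0.2,0,0,0,0],[0.2,0,0,0,0],[0.2,0,0,0,0]]])

```text
time_s: 34.85
tcp_pos: [0.6502, -0.0177, 0.0453]
eef_rot: [-180.0, -0.0, -101.9]
contact_force: [-0.5, -0.0, 0.5]
gripper_width: 0.0525
gripper_force: 0.0
```

Request:
jog_arm(deltas=[[[0.2,0,0,1,0],[0.2,0,0,3,0],[0.2,0,0,5,0],[0.2,0,0,5,0],[0.2,-4,0,5,0],[0.2,-4,2,0,0],[0.2,-3,3,0,0],[0.2,0,0,0,0]]])

```text
time_s: 35.85
tcp_pos: [0.5396, 0.0335, 0.2359]
eef_rot: [-179.9, 0.1, -101.7]
contact_force: [1.0, -0.2, 0.2]
gripper_width: 0.0525
gripper_force: 0.0
```

Request:
jog_arm(deltas=[[[0.2,0,4,0,0.15],[0.2,0,4,0,0.15],[0.2,0,4,0,0.15],[0.2,0,0,0,0],[0.2,0,0,0,0],[0.2,0,0,0,0]]])

```text
time_s: 36.6
tcp_pos: [0.5412, 0.1515, 0.2343]
eef_rot: [-180.0, -0.0, -76.2]
contact_force: [0.1, 0.3, -0.8]
gripper_width: 0.0524
gripper_force: 0.0
```

```bash
python3 - <<'E'
from h import *
S=r.capture("scene");D=r.capture("side"); s=r.get_state();print(s["tcp_pos"].round(3),s["eef_rot"].round(1),s["gripper_width"],s["contact_force"].round(1))
cv2.imwrite("pics/c10.png",np.hstack([cv2.resize(S[200:320,160:310],(400,320)),cv2.resize(D[130:290,230:430],(400,320))]))
E
```

```text
[0.541 0.151 0.234] [-180.    -0.   -76.2] 0.05242774964162413 [-0.1  0.3 -0.7]
```

View pics/c10.png

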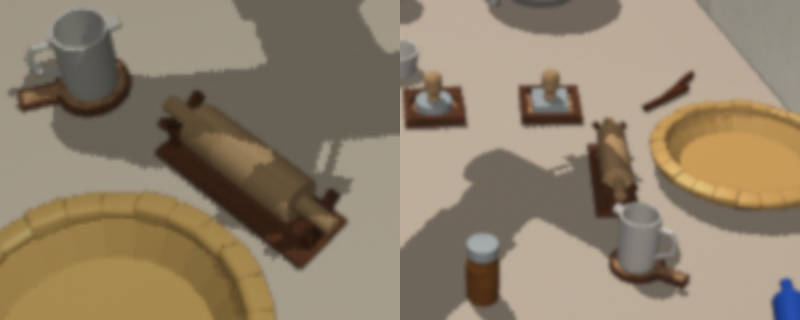

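The pin lies in both notches, the jug stands on its mat with the handle over the tongue, and both stamps are seated. The arm is clear, so I'm handing in.

```bash
python3 -c "
from plant import r
print(r.close_job())"
```

```text
the job is handed in; nothing more can be done
None
```

All four tools are back in their own holders, released and at rest in the last images, and the job was handed in at about 37 s of the 102 s allowed; no verdict came back.

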